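# Take a backlit picture at the microscope

## Task

Take a backlit picture at the stereo microscope, pressing only, with closed fingers: first switch the ring light off by pressing the OFF end of the yellow rocker (away from the green stripe) fully down, then switch the base light on by pressing the ON end of the blue rocker (by the green stripe) fully down, and only then press the round red shutter button right down and let it spring back. Leave the black warmer rocker on, do not pick up or shove any of the control boxes, and leave the vials, dish, forceps and other things where they stand.

Things in the scene. Friction and masses are not known exactly. Their poses are not given: they have to be found in the camera images.
- ring_console: control box of the ring light (the lamp above the specimen): ivory plastic box 124 mm long (its x), 72 wide (y), 38 high, 0.85 kg, standing loose on rubber feet; origin at the centre of its underside. Along the top runs one large yellow rocker paddle, 64 mm long, 34 wide, 10 thick, pivoting about the box's y axis at the middle of the box, 45 mm above the table. A green stripe across the lid marks the ON end, at the box's +x end
- ring_rocker (a joint): tilt of the yellow rocker, rad: +0.17 is fully ON (end by the green stripe pressed down), -0.17 fully OFF (other end pressed down); it starts ON (0.14 to 0.17). It has no spring: it stays where it is left, needs about 1.5 to 4 N to tip and then meets a firm stop
- ring_on (a point): middle of the ON half of the yellow rocker's top face, on the paddle, 24 mm from the pivot, towards the green stripe; about 54 mm above the table when that end is up and 46 mm when it is fully pressed
- ring_off (a point): middle of the OFF half of the yellow rocker's top face, on the paddle, 24 mm from the pivot, away from the green stripe; about 54 mm above the table when that end is up and 46 mm when it is fully pressed
- stage_console: control box of the base light (the lamp below the specimen): ivory plastic box 124 mm long (its x), 72 wide (y), 38 high, 0.85 kg, standing loose on rubber feet; origin at the centre of its underside. Along the top runs one large blue rocker paddle, 64 mm long, 34 wide, 10 thick, pivoting about the box's y axis at the middle of the box, 45 mm above the table. A green stripe across the lid marks the ON end, at the box's +x end
- stage_rocker (a joint): tilt of the blue rocker, rad: +0.17 is fully ON (end by the green stripe pressed down), -0.17 fully OFF (other end pressed down); it starts OFF (-0.17 to -0.14). It has no spring: it stays where it is left, needs about 1.5 to 4 N to tip and then meets a firm stop
- stage_on (a point): middle of the ON half of the blue rocker's top face, on the paddle, 24 mm from the pivot, towards the green stripe; about 54 mm above the table when that end is up and 46 mm when it is fully pressed
- stage_off (a point): middle of the OFF half of the blue rocker's top face, on the paddle, 24 mm from the pivot, away from the green stripe; about 54 mm above the table when that end is up and 46 mm when it is fully pressed
- warmer_console: control box of the specimen warmer: ivory plastic box 124 mm long (its x), 72 wide (y), 38 high, 0.85 kg, standing loose on rubber feet; origin at the centre of its underside. Along the top runs one large black rocker paddle, 64 mm long, 34 wide, 10 thick, pivoting about the box's y axis at the middle of the box, 45 mm above the table. A green stripe across the lid marks the ON end, at the box's +x end
- warmer_rocker (a joint): tilt of the black rocker, rad: +0.17 is fully ON (end by the green stripe pressed down), -0.17 fully OFF (other end pressed down); it starts ON (0.14 to 0.17) and must stay so. It has no spring: it stays where it is left, needs about 1.5 to 4 N to tip and then meets a firm stop
- shutter_console: camera shutter box: ivory plastic box 124 mm long (its x), 72 wide (y), 38 high, 0.85 kg, standing loose on rubber feet; origin at the centre of its underside. One round red push button in a black collar at the middle of its lid
- shutter (a joint): how far the red button is pressed, m: 0 is up, 0.006 fully down, where it meets a firm stop; a spring returns it and it takes about 5 N to push fully down
- shutter_top (a point): centre of the red button's flat top, 32 mm across, about 60 mm above the table when up; it moves with the button
- vial_amber: small closed amber glass vial, 23 mm across, 47 high; bystander, to be left where it stands; origin at the centre of its underside
- vial_clear: small closed clear glass vial with white cap, 23 mm across, 47 high; bystander, to be left where it stands; origin at the centre of its underside
- vial_green: small closed green glass vial with blue cap, 23 mm across, 47 high; bystander, to be left where it stands; origin at the centre of its underside
- petri_dish: closed round culture dish, 91 mm across, 16 high; bystander, to be left where it stands; origin at the centre of its underside
- forceps: steel forceps lying flat, about 125 mm long, 10 high; bystander, to be left where it stands; origin at the centre of its underside
- tip_box: lilac box with clear lid, 80 x 115 x 63 mm; bystander, to be left where it stands; origin at the centre of its underside
- sample_jar: capped jar, about 56 mm across, 85 high; bystander, to be left where it stands; origin at the centre of its underside
Mind the look-alikes: they are no part of the job. Leave any pink or turquoise look-alike of the ring_console alone.

How it is judged:
By the outcome, as a careful person would: the job done as asked, in the order asked, and still so for the second after the job is handed in, with the robot touching nothing.
It also fails if it takes over 48 s, if anything falls off the work surface, if the arm or the gripper's body presses on something with over 40 N, if the wrist force passes 120 N, or if a joint passes its speed limit or range.

## Robot

A 6-joint arm with a two-finger parallel gripper is mounted at the origin on the work surface. World frame = base frame: x ahead of the robot, y to its left, z up, the work surface at z = 0. Lengths are in mm, angles in degrees, forces in N, time in s.
With the tool pointing down it reaches from about 275 to 875 mm from the base axis. Payload 12.5 kg.
Tool frame: the origin (TCP) lies on the front face of the gripper's body, between the roots of the fingers; the fingertips stand 73 mm ahead of it and the grasp point (between the pads) lies ahead of it (bot.tcp_to_grasp is the z of the grasp point in the tool frame, in mm); z points along the fingers, x is the direction in which the jaws open and shut, and the axes are right-handed (so a half turn about z gives the same grasp; the last joint's range is limited). The gripper opens to 85 mm and grips with 20 to 120 N. Pads are 22 mm wide; open, the fingers measure 114 mm over their backs; the gripper's body (76 mm by 85 mm) begins 54 mm behind the grasp point. The pads swing forward as they close: fully open they stand 13 mm farther back than shut.
Start: joints at [-69.362, 20.094, 94.641, -0, 65.266, -4.847], TCP at [236.669, -496.46, 303.89] pointing down, gripper open.
Joint ranges: [-157.81, 157.81], [-45, 120.19], [0.68, 151.7], [-89.99, 269.99], [4.06, 180], [-164.3, 164.3]. Speed limits (degrees/s): [127.2, 127.2, 159.86, 180, 180, 180].

## Interface

Orientations are given as a 3x3 rotation matrix whose columns are the frame's x, y, z axes.
In Python, from bench import bot gives the robot as it stands. The module is installed in compiled form; this text tells all that it offers.
- The arm moves only by the tool apply_moves, never from a script. Its arguments are lists of equal length, an entry for each row: "fingers": the closure, from -1 (fully open) to 1 (shut); "offset": the shift along the world's x, y, z in m, a list of three; "turn": the turn, a rotation vector about the world's x, y, z in rad, a list of three. In form: {"fingers": [fingers, ...], "offset": [[dx, dy, dz], ...], "turn": [[rx, ry, rz], ...]}. A call has 1 to 8 rows; each row shifts and turns the pose as measured when the row begins; what a row does not reach is not made up. A row lasts 1/8 s, in which the tool goes at most 62.5 mm and 10.7 degrees, less where a joint would pass 70% of its speed; a pose out of reach is approached as far as the arm can. A call is refused whole if a number of a shift passes 0.0625 or a number of a turn 0.188, either way. A call with a gripper value outside its range is refused whole. The fingers move at their own pace and stop on an object; "squeeze" is the grip in N (left out, the last holds). Time passes only in rows, so rows that do not move let the fingers close. It gives the time, the measured TCP pose, the force and the opening at its end, in the units of the state.
- bot.observe(): the state, without advancing time (a new reading comes with each control period).
- bot.camera(name): name is "side" or "top" or "wrist"; returns a dict with "img" (384x512x3 uint8, red, green, blue), "depth" (384x512 float32, mm along the optical axis (not along the pixel's ray), 0 where there is no reading), "camera_matrix" (3x3 intrinsics, pixels), "pose" (4x4, takes a point from camera to world coordinates); the wrist camera has in their place "T_tool_cam" (4x4, takes a point from camera to tool coordinates, whose origin is the TCP and whose axes are the tool frame's). Camera axes: x right, y down, z forward; pixel columns grow to the right and rows downward; lengths in mm; the calibration is good to about 2 mm. A picture is of the moment at which its call begins: read the wrist's pose just before it.
- bot.close_job(): hands the job in, once; it reports no verdict.
The state is a dict: "time": time; "joint_positions": joint angles; "qd": joint speeds; "tau": joint torques, N m; "position": TCP position; "tcp_rot": TCP orientation; "wrist_force": force on the tool from outside, world axes, zero at the start; "wrist_torque": the same for the moment, N m; "gripper_width": finger opening in mm.
Only numpy, scipy, OpenCV 4.12 (cv2) and the standard library are available. Lean on these libraries where they do the work, as an engineer would, in place of code of your own. Each camera call takes 0.05 s, during which the arm holds its last target. There are 200 camera calls.

## Working session

There is one attempt and no reset: what is moved stays moved. The work goes in short steps, Python scripts to look and compute and a tool call to move; the robot and the scene stay as the last step left them, time stands still between calls to the robot, and variables do not carry over. Pictures are saved under pics/ and viewed, about 8 in all and at most 12, crops included, and the job is handed in when it is done.

Besides the shell and the picture viewer there is one more tool, called after "Request:" by a JSON object that holds its "op" and its "data", one argument or row to a line. apply_moves: Moves the arm, as the interface text tells. Its arguments: {"type":"object","properties":{"fingers":{"type":"array"},"offset":{"type":"array"},"turn":{"type":"array"},"squeeze":{"type":"number"}},"required":["fingers","offset","turn"]}

```bash
mkdir -p pics
python3 - <<'E'
from bench import bot
import cv2,numpy as np
s=bot.observe();print(s['time'],s['position'],s['gripper_width'],s['wrist_force'],bot.tcp_to_grasp)
for n in ['top','side']:
    c=bot.camera(n);np.savez(f'{n}0.npz',**c);cv2.imwrite(f'pics/{n}0.png',cv2.resize(c['img'][:,:,::-1],(800,600),interpolation=cv2.INTER_CUBIC))
    print(n,c['camera_matrix'].round(1).tolist(),c['pose'].round(3).tolist())
E
```

```text
0.0 [ 236.58178964 -496.24046013  303.35190803] 85.35587778357646 [-0.00197769  0.15671033 -0.13131066] 53.900000000000006
top [[363.0, 0.0, 258.5], [0.0, 363.0, 189.0], [0.0, 0.0, 1.0]] [[-0.014, -0.997, 0.072, 475.019], [-1.0, 0.013, -0.008, 19.965], [0.007, -0.072, -0.997, 1080.002], [0.0, 0.0, 0.0, 1.0]]
side [[488.2, 0.0, 253.7], [0.0, 488.2, 193.7], [0.0, 0.0, 1.0]] [[-0.907, -0.316, 0.279, 196.062], [-0.421, 0.701, -0.575, 733.967], [-0.015, -0.639, -0.769, 1036.342], [0.0, 0.0, 0.0, 1.0]]
```

View pics/top0.png

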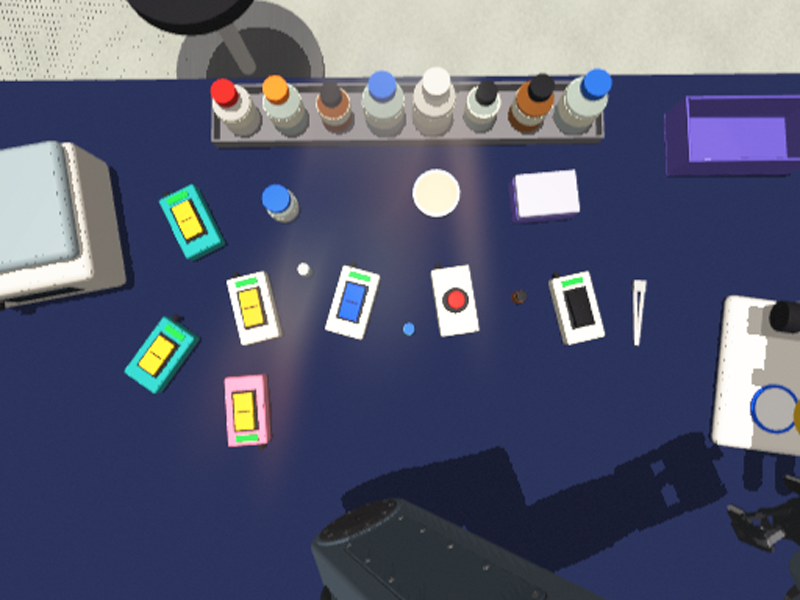

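View pics/side0.png

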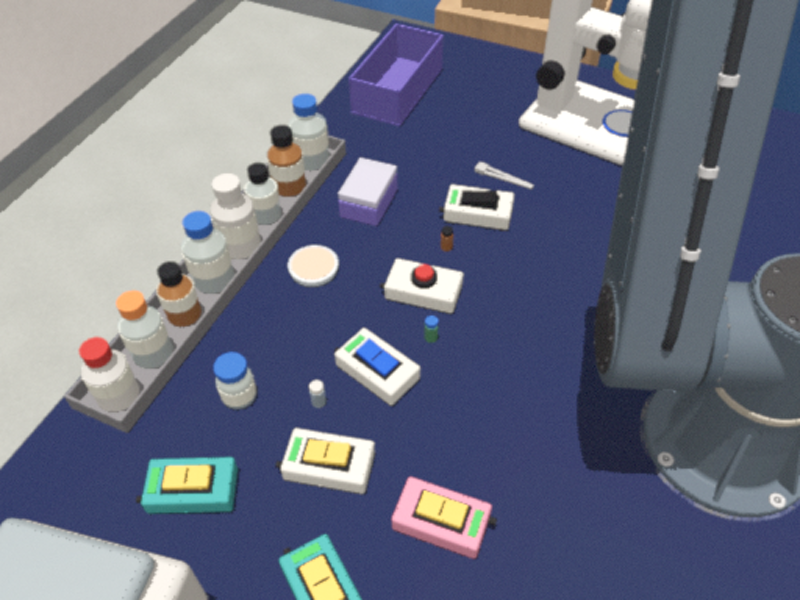

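The top view shows the ivory boxes: yellow at (253,307), blue at (352,301), red button at (456,300) and black at (577,307). Their green stripes are at the far (+x) ends. The decoys are turquoise and pink. Next I'll triangulate from both views.

```bash
cat > h.py <<'E'
import cv2,numpy as np
R={'yellow':((20,120,120),(34,255,255)),'blue':((105,150,120),(118,255,255)),'red':((0,150,120),(8,255,255)),'green':((50,120,120),(75,255,255))}
def blobs(c,col,amin=15):
    m=cv2.inRange(cv2.cvtColor(c['img'],cv2.COLOR_RGB2HSV),*R[col])
    m=cv2.morphologyEx(m,cv2.MORPH_CLOSE,np.ones((3,3)))
    n,l,s,ce=cv2.connectedComponentsWithStats(m)
    return [(ce[i],s[i,4],l==i) for i in range(1,n) if s[i,4]>=amin]
def near(c,col,p800):
    b=blobs(c,col);p=np.array(p800)/1.5625
    return min(b,key=lambda t:np.hypot(*(t[0]-p)))
def ray(c,uv):
    d=np.linalg.inv(c['camera_matrix'])@[uv[0],uv[1],1];T=c['pose'];return T[:3,3],T[:3,:3]@d
def tri(c1,u1,c2,u2):
    o1,d1=ray(c1,u1);o2,d2=ray(c2,u2);d1=d1/np.linalg.norm(d1);d2=d2/np.linalg.norm(d2)
    t=np.linalg.lstsq(np.c_[d1,-d2],o2-o1,rcond=None)[0];a=o1+t[0]*d1;b=o2+t[1]*d2
    return (a+b)/2,np.linalg.norm(a-b)
def plane(c,uv,z):
    o,d=ray(c,uv);return o+d*(z-o[2])/d[2]
E
python3 - <<'E'
from h import *
t=dict(np.load('top0.npz'));s=dict(np.load('side0.npz'))
L={'ring':('yellow',(250,307),(327,454)),'ringG':('green',(245,281),(294,448)),'stage':('blue',(352,301),(377,357)),'stageG':('green',(360,275),(354,343)),'shut':('red',(456,300),(424,273)),'shutG':('green',(452,275),(0,0))}
L.pop('shutG')
for k,(col,a,b) in L.items():
    x=near(t,col,a);y=near(s,col,b);p,g=tri(t,x[0],s,y[0])
    print(k,p.round(1),'gap',round(g,1),'areas',x[1],y[1],(x[0]*1.5625).round(),(y[0]*1.5625).round())
    z={'r':49,'s':49}[k[0]] if 'G' not in k else 39
    if k=='shut': z=60
    print('  planes',plane(t,x[0],z)[:2].round(1),plane(s,y[0],z)[:2].round(1))
    u,v=x[0].round().astype(int);T=t['pose'];d=t['depth'][v,u];o,dr=ray(t,x[0]);print('  depth pt',(o+dr*d).round(1))
E
```

```text
ring [531.8 292.2  40.4] gap 2.4 areas 286 268 [250. 307.] [326. 454.]
  planes [532.4 290.4] [527.8 295.7]
  depth pt [532.4 290.4  49.3]
ringG [578.7 302.7  37.5] gap 1.8 areas 45 38 [245. 282.] [295. 449.]
  planes [579.4 302.7] [577.3 303.1]
  depth pt [579.5 302.8  38.5]
stage [539.5 107.7  41.6] gap 2.5 areas 269 295 [351. 301.] [377. 358.]
  planes [540.3 107.5] [535.8 112. ]
  depth pt [540.  107.2  53.2]
stageG [587.6  93.3  35.2] gap 0.8 areas 44 22 [359. 276.] [354. 343.]
  planes [587.6  93.2] [585.7  95.6]
  depth pt [587.6  93.2  38.1]
shut [540.8 -82.7  50.6] gap 1.9 areas 98 91 [455. 299.] [423. 273.]
  planes [541.1 -81.4] [536.7 -75.2]
  depth pt [540.9 -81.2  62.4]
```

Request:
{"op": "apply_moves", "data": {
  "fingers": [1,1,1,1,1,1,1,1],
  "offset": [
    [0.01,0.05,0],
    [0.02,0.057,0],
    [0.02,0.057,0],
    [0.02,0.057,0],
    [0.02,0.057,0],
    [0.02,0.057,0],
    [0.02,0.057,0],
    [0.02,0.057,0]
  ],
  "turn": [
    [0,0,0],
    [0,0,0],
    [0,0,0],
    [0,0,0],
    [0,0,0],
    [0,0,0],
    [0,0,0],
    [0,0,0]
  ],
  "squeeze": 20
}}

```text
time: 1.1
position: [386.9, -35.8, 302.1]
tcp_rot: [[0.424, -0.906, 0.0], [-0.906, -0.424, 0.002], [-0.001, -0.001, -1.0]]
wrist_force: [1.0, -0.7, 1.2]
gripper_width: -0.2
```

Request:
{"op": "apply_moves", "data": {
  "fingers": [1,1,1,1,1,1,1],
  "offset": [
    [0.02,0.055,0],
    [0.02,0.055,0],
    [0.02,0.055,0],
    [0.02,0.055,0],
    [0.015,0.03,0],
    [0,0,0],
    [0,0,0]
  ],
  "turn": [
    [0,0,-0.05],
    [0,0,-0.05],
    [0,0,-0.05],
    [0,0,-0.05],
    [0,0,0],
    [0,0,0],
    [0,0,0]
  ]
}}

```text
time: 1.98
position: [482.7, 226.6, 300.5]
tcp_rot: [[0.234, -0.972, -0.001], [-0.972, -0.234, 0.0], [-0.001, 0.001, -1.0]]
wrist_force: [0.0, 0.2, 0.7]
gripper_width: 0.2
```

```bash
cat >> h.py <<'E'
def wcam(bot,name):
    s=bot.observe();c=dict(bot.camera('wrist'));T=np.eye(4);T[:3,:3]=s['tcp_rot'];T[:3,3]=s['position']
    c['pose']=T@c['T_tool_cam'];np.savez(name+'.npz',**c)
    cv2.imwrite(f'pics/{name}.png',cv2.resize(c['img'][:,:,::-1],(800,600),interpolation=cv2.INTER_CUBIC));return s,c
E
python3 - <<'E'
from h import *
from bench import bot
s,c=wcam(bot,'w1');print(s['time'],s['position'],s['tcp_rot'].round(3).tolist() if hasattr(s['tcp_rot'],'round') else s['tcp_rot'],s['wrist_force'],s['joint_positions'])
print(c['pose'].round(2).tolist(),c['camera_matrix'].round(0).tolist())
for col in R:
  for ce,a,_ in blobs(c,col,60):
    u,v=ce.round().astype(int);o,d=ray(c,ce);print(col,(ce*1.5625).round(),a,(o+d*c['depth'][v,u]).round(1))
E
```

```text
1.975 [482.7347086  226.61011176 300.54175019] [[0.234, -0.972, -0.001], [-0.972, -0.234, 0.0], [-0.001, 0.001, -1.0]] [0.03712165 0.2097771  0.69088941] [2.01304278e+01 1.85769755e+01 9.73115164e+01 4.29361657e-02
 6.41420818e+01 9.65626355e+01]
[[0.23, -0.92, -0.31, 562.02], [-0.97, -0.22, -0.07, 246.02], [-0.0, 0.32, -0.95, 371.42], [0.0, 0.0, 0.0, 1.0]] [[288.0, 0.0, 254.0], [0.0, 288.0, 189.0], [0.0, 0.0, 1.0]]
yellow [324. 172.] 1923 [531.1 290.5  52.4]
yellow [ 73. 231.] 1782 [448.4 458.9  50.1]
yellow [269. 395.] 1206 [346.6 302.6  49.6]
blue [578. 223.] 1736 [539.3 108.   50.1]
blue [679. 318.] 218 [487.7   4.6  48.1]
green [323.  99.] 446 [576.9 302.1  39.4]
green [614. 162.] 394 [585.1  93.5  38.8]
green [121. 186.] 391 [486.5 432.4  39.9]
green [259. 439.] 132 [295.2 306.3  40.2]
```

View pics/w1.png

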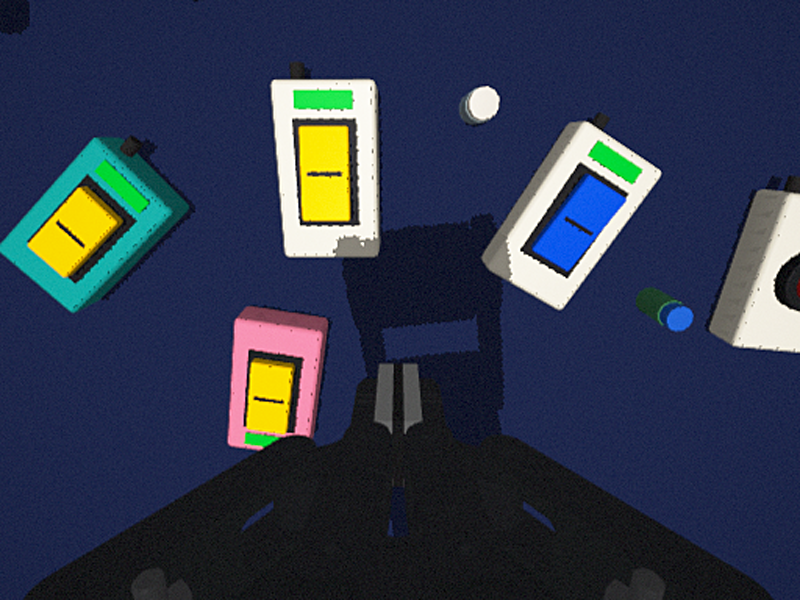

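Run:
```python
from h import *
t=dict(np.load('top0.npz'));w=dict(np.load('w1.npz'))
for n,col,a,b in [('ring','yellow',(250,307),(324,172)),('ringG','green',(245,281),(323,99)),('stage','blue',(352,301),(578,223)),('stageG','green',(360,275),(614,162))]:
    x=near(t,col,a);y=near(w,col,b);p,g=tri(t,x[0],w,y[0]);print(n,p.round(1),round(g,1))
    o,d=w['pose'][:3,3],w['pose'][:3,:3]
    v,u=np.where(y[2]);z=w['depth'][v,u];P=(d@(np.linalg.inv(w['camera_matrix'])@np.stack([u,v,np.ones(len(u))])*z)).T+o
    P=P[abs(P[:,2]-np.median(P[:,2]))<8]
    q=cv2.minAreaRect(P[:,:2].astype(np.float32));A=np.c_[P[:,:2]-P[:,:2].mean(0),np.ones(len(P))];print('  rect',q,'plane',np.linalg.lstsq(A,P[:,2],rcond=None)[0].round(3))
```

```text
ring [531.7 289.7  54.2] 1.5
  rect ((530.5184326171875, 290.8511657714844), (62.274497985839844, 34.0607795715332), 13.63952922821045) plane [-1.4800e-01 -3.4000e-02  5.0576e+01]
ringG [577.1 299.3  53.3] 1.9
  rect ((577.2443237304688, 302.1278076171875), (11.704050064086914, 39.581241607666016), 13.600190162658691) plane [3.0000e-02 1.2000e-02 3.9805e+01]
stage [539.7 107.6  49.6] 1.0
  rect ((537.9386596679688, 107.91940307617188), (34.22052764892578, 62.88637924194336), 73.87559509277344) plane [ 1.3300e-01 -5.0000e-02  5.0821e+01]
stageG [586.3  93.3  38.6] 2.5
  rect ((584.9542846679688, 93.51274108886719), (40.61692810058594, 11.606460571289062), 73.17813110351562) plane [1.8000e-02 6.0000e-03 3.9873e+01]
```

Request:
{"op": "apply_moves", "data": {
  "fingers": [1,1,1,1,1,1,1,1],
  "offset": [
    [0.012,0.03,0],
    [0.011,0.028,-0.02],
    [0,0,-0.04],
    [0,0,-0.04],
    [0,0,-0.03],
    [0,0,-0.01],
    [0,0,0],
    [0,0,0]
  ],
  "turn": [
    [0,0,0],
    [0,0,0],
    [0,0,0],
    [0,0,0],
    [0,0,0],
    [0,0,0],
    [0,0,0],
    [0,0,0]
  ]
}}

```text
time: 3.02
position: [507.1, 279.1, 161.1]
tcp_rot: [[0.226, -0.974, 0.004], [-0.974, -0.225, 0.002], [-0.001, -0.005, -1.0]]
wrist_force: [0.3, 0.5, 0.3]
gripper_width: 0.2
```

Request:
{"op": "apply_moves", "data": {
  "fingers": [1,1,1,1,1,1],
  "offset": [
    [-0.001,0.004,-0.012],
    [0,0.001,-0.012],
    [0,0,-0.004],
    [0,0,0],
    [0,0,0],
    [0,0,0]
  ],
  "turn": [
    [0,0,0],
    [0,0,0],
    [0,0,0],
    [0,0,0],
    [0,0,0],
    [0,0,0]
  ]
}}

```text
time: 3.78
position: [506.6, 284.8, 133.0]
tcp_rot: [[0.226, -0.974, 0.007], [-0.974, -0.226, 0.003], [-0.002, -0.007, -1.0]]
wrist_force: [0.8, 0.2, -0.3]
gripper_width: -0.2
```

Request:
{"op": "apply_moves", "data": {
  "fingers": [1,1,1,1,1],
  "offset": [
    [0,0,-0.003],
    [0,0,-0.003],
    [0,0,-0.003],
    [0,0,-0.002],
    [0,0,0]
  ],
  "turn": [
    [0,0,0],
    [0,0,0],
    [0,0,0],
    [0,0,0],
    [0,0,0]
  ]
}}

```text
time: 4.4
position: [506.3, 284.7, 121.5]
tcp_rot: [[0.226, -0.974, 0.006], [-0.974, -0.226, 0.003], [-0.002, -0.007, -1.0]]
wrist_force: [-0.8, -0.3, 0.6]
gripper_width: 0.1
```

Request:
{"op": "apply_moves", "data": {
  "fingers": [1,1,1],
  "offset": [
    [0,0,-0.0015],
    [0,0,-0.001],
    [0,0,0]
  ],
  "turn": [
    [0,0,0],
    [0,0,0],
    [0,0,0]
  ]
}}

```text
time: 4.78
position: [506.1, 284.7, 119.5]
tcp_rot: [[0.226, -0.974, 0.006], [-0.974, -0.226, 0.003], [-0.002, -0.006, -1.0]]
wrist_force: [-3.5, -1.3, 4.1]
gripper_width: 0.1
```

Request:
{"op": "apply_moves", "data": {
  "fingers": [1,1],
  "offset": [
    [0,0,-0.001],
    [0,0,-0.0005]
  ],
  "turn": [
    [0,0,0],
    [0,0,0]
  ]
}}

```text
time: 5.03
position: [506.2, 284.8, 119.3]
tcp_rot: [[0.226, -0.974, 0.006], [-0.974, -0.226, 0.003], [-0.002, -0.006, -1.0]]
wrist_force: [-5.3, -2.3, 11.7]
gripper_width: 0.1
```

```bash
cat >> h.py <<'E'
def tilt(c,col,xy):
    best=None
    for ce,a,m in blobs(c,col,100):
        v,u=np.where(m);z=c['depth'][v,u];P=(c['pose'][:3,:3]@(np.linalg.inv(c['camera_matrix'])@np.stack([u,v,np.ones(len(u))])*z)).T+c['pose'][:3,3]
        P=P[(z>0)&(abs(P[:,2]-np.median(P[:,2]))<8)];k=np.hypot(*(P[:,:2].mean(0)-xy))
        if best is None or k<best[0]: best=(k,P)
    P=best[1];A=np.c_[P[:,:2]-P[:,:2].mean(0),np.ones(len(P))];return cv2.minAreaRect(P[:,:2].astype(np.float32)),np.linalg.lstsq(A,P[:,2],rcond=None)[0].round(3)
E
python3 - <<'E'
from h import *
from bench import bot
s,c=wcam(bot,'w2');print(s['position'],s['wrist_force'],tilt(c,'yellow',(531,290)))
E
```

```text
[506.15932458 284.76707142 119.26975924] [-5.2661411  -2.33610229 11.65030775] (((530.8270263671875, 291.16473388671875), (61.553932189941406, 33.719451904296875), 13.537747383117676), array([1.5100e-01, 3.5000e-02, 5.2242e+01]))
```

Request:
{"op": "apply_moves", "data": {
  "fingers": [1,1],
  "offset": [
    [0,0,-0.001],
    [0,0,-0.0005]
  ],
  "turn": [
    [0,0,0],
    [0,0,0]
  ]
}}

```text
time: 5.32
position: [506.1, 284.8, 119.3]
tcp_rot: [[0.226, -0.974, 0.006], [-0.974, -0.226, 0.003], [-0.001, -0.006, -1.0]]
wrist_force: [-4.5, -2.2, 8.9]
gripper_width: -0.3
```

Request:
{"op": "apply_moves", "data": {
  "fingers": [1,1,1,1,1],
  "offset": [
    [0,0,0.008],
    [0,0,0.03],
    [0,0,0.04],
    [0,0,0.02],
    [0,0,0]
  ],
  "turn": [
    [0,0,0],
    [0,0,0],
    [0,0,0],
    [0,0,0],
    [0,0,0]
  ]
}}

```text
time: 5.95
position: [507.0, 284.9, 221.0]
tcp_rot: [[0.226, -0.974, 0.009], [-0.974, -0.226, 0.004], [-0.002, -0.01, -1.0]]
wrist_force: [0.7, 0.6, -1.0]
gripper_width: 0.1
```

Run:
```python
from h import *
from bench import bot
s,c=wcam(bot,'w3');print(s['position'],s['wrist_force'],tilt(c,'yellow',(531,290)),tilt(c,'blue',(539,108)))
```

```text
[507.00787575 284.86413717 221.03911333] [ 0.65364728  0.5819402  -0.99883724] (((530.1851196289062, 290.8559875488281), (62.87436294555664, 33.91562271118164), 13.437418937683105), array([1.580e-01, 3.500e-02, 5.117e+01])) (((538.130615234375, 108.61761474609375), (34.81718444824219, 63.20869445800781), 73.10610961914062), array([ 0.122, -0.081, 50.665]))
```

Request:
{"op": "apply_moves", "data": {
  "fingers": [1,1,1,1,1,1,1],
  "offset": [
    [0.014,-0.046,0],
    [0.014,-0.046,0],
    [0.014,-0.046,0],
    [0.014,-0.046,0],
    [0,0,-0.03],
    [0,0,-0.03],
    [0,0,0]
  ],
  "turn": [
    [0,0,-0.13],
    [0,0,-0.13],
    [0,0,-0.13],
    [0,0,-0.13],
    [0,0,0],
    [0,0,0],
    [0,0,0]
  ]
}}

```text
time: 6.88
position: [561.8, 94.0, 150.3]
tcp_rot: [[-0.305, -0.952, 0.0], [-0.952, 0.305, -0.002], [0.001, -0.001, -1.0]]
wrist_force: [0.6, 0.6, 0.1]
gripper_width: 0.1
```

Request:
{"op": "apply_moves", "data": {
  "fingers": [1,1,1,1],
  "offset": [
    [0.001,0.005,-0.01],
    [0,0.001,-0.004],
    [0,0,0],
    [0,0,0]
  ],
  "turn": [
    [0,0,0],
    [0,0,0],
    [0,0,0],
    [0,0,0]
  ]
}}

```text
time: 7.38
position: [563.6, 101.3, 137.2]
tcp_rot: [[-0.304, -0.953, 0.003], [-0.953, 0.304, -0.001], [0.0, -0.003, -1.0]]
wrist_force: [-0.1, 0.1, 0.7]
gripper_width: -0.0
```

Request:
{"op": "apply_moves", "data": {
  "fingers": [1,1,1,1,1,1,1,1],
  "offset": [
    [0,0,-0.004],
    [0,0,-0.003],
    [0,0,-0.003],
    [0,0,-0.003],
    [0,0,-0.002],
    [0,0,-0.0015],
    [0,0,-0.001],
    [0,0,0]
  ],
  "turn": [
    [0,0,0],
    [0,0,0],
    [0,0,0],
    [0,0,0],
    [0,0,0],
    [0,0,0],
    [0,0,0],
    [0,0,0]
  ]
}}

```text
time: 8.38
position: [564.9, 101.0, 120.0]
tcp_rot: [[-0.304, -0.953, 0.007], [-0.953, 0.304, -0.001], [-0.001, -0.007, -1.0]]
wrist_force: [1.1, -0.1, 0.6]
gripper_width: 0.2
```

Request:
{"op": "apply_moves", "data": {
  "fingers": [1,1,1],
  "offset": [
    [0,0,-0.001],
    [0,0,-0.001],
    [0,0,-0.001]
  ],
  "turn": [
    [0,0,0],
    [0,0,0],
    [0,0,0]
  ]
}}

```text
time: 8.75
position: [565.2, 101.0, 118.8]
tcp_rot: [[-0.303, -0.953, 0.008], [-0.953, 0.303, -0.001], [-0.001, -0.008, -1.0]]
wrist_force: [-4.2, -1.7, 16.9]
gripper_width: 0.4
```

Firm stop at 17 N. Retracting and checking.

Request:
{"op": "apply_moves", "data": {
  "fingers": [1,1,1,1,1],
  "offset": [
    [0,0,0.008],
    [0,0,0.03],
    [0,0,0.04],
    [0,0,0.02],
    [0,0,0]
  ],
  "turn": [
    [0,0,0],
    [0,0,0],
    [0,0,0],
    [0,0,0],
    [0,0,0]
  ]
}}

```text
time: 9.38
position: [563.0, 101.4, 218.5]
tcp_rot: [[-0.303, -0.953, 0.002], [-0.953, 0.303, -0.001], [0.0, -0.002, -1.0]]
wrist_force: [0.6, -0.4, -1.0]
gripper_width: -0.1
```

Run:
```python
from h import *
from bench import bot
s,c=wcam(bot,'w4');print(s['position'],s['wrist_force'],tilt(c,'yellow',(531,290)),tilt(c,'blue',(539,108)))
for ce,a,_ in blobs(c,'red',100):
    u,v=ce.round().astype(int);o,d=ray(c,ce);print((ce*1.5625).round(),a,(o+d*c['depth'][v,u]).round(1),plane(c,ce,60).round(1))
    t=dict(np.load('top0.npz'));print(tri(t,near(t,'red',(456,300))[0],c,ce))
```

```text
[563.03017997 101.39248113 218.52473476] [ 0.62286927 -0.40386183 -0.99355946] (((529.9425659179688, 289.98321533203125), (63.66553497314453, 34.87548828125), 13.576727867126465), array([ 0.154,  0.058, 50.906])) (((542.5139770507812, 106.2078857421875), (33.16950988769531, 55.02136993408203), 73.04976654052734), array([-1.640e-01,  4.800e-02,  4.939e+01]))
[747. 242.] 1122 [539.7 -80.7  60.9] [539.3 -81.4  60. ]
(array([540.4795956 , -80.82799495,  61.55002136]), np.float64(1.377964830211347))
```

Request:
{"op": "apply_moves", "data": {
  "fingers": [1,1,1,1,1,1,1],
  "offset": [
    [-0.006,-0.046,0],
    [-0.006,-0.046,0],
    [-0.006,-0.046,0],
    [-0.005,-0.04,0],
    [0,0,-0.03],
    [0,0,-0.02],
    [0,0,0]
  ],
  "turn": [
    [0,0,0],
    [0,0,0],
    [0,0,0],
    [0,0,0],
    [0,0,0],
    [0,0,0],
    [0,0,0]
  ]
}}

```text
time: 10.3
position: [534.6, -81.4, 157.0]
tcp_rot: [[-0.303, -0.953, -0.013], [-0.953, 0.303, 0.002], [0.002, 0.013, -1.0]]
wrist_force: [-0.3, 0.5, 0.2]
gripper_width: 0.2
```

Request:
{"op": "apply_moves", "data": {
  "fingers": [1,1,1,1,1],
  "offset": [
    [0.005,0,-0.008],
    [0.001,0,-0.005],
    [0,0,-0.003],
    [0,0,0],
    [0,0,0]
  ],
  "turn": [
    [0,-0.012,0],
    [0,0,0],
    [0,0,0],
    [0,0,0],
    [0,0,0]
  ]
}}

```text
time: 10.92
position: [541.5, -80.8, 140.8]
tcp_rot: [[-0.302, -0.953, 0.001], [-0.953, 0.302, 0.002], [-0.002, -0.001, -1.0]]
wrist_force: [-0.4, 1.3, -0.9]
gripper_width: -0.1
```

Request:
{"op": "apply_moves", "data": {
  "fingers": [1,1,1,1,1],
  "offset": [
    [0,0,-0.004],
    [0,0,-0.003],
    [0,0,-0.003],
    [0,0,-0.002],
    [0,0,-0.0015]
  ],
  "turn": [
    [0,0,0],
    [0,0,0],
    [0,0,0],
    [0,0,0],
    [0,0,0]
  ]
}}

```text
time: 11.55
position: [541.7, -80.9, 127.3]
tcp_rot: [[-0.302, -0.953, 0.002], [-0.953, 0.302, 0.001], [-0.002, -0.002, -1.0]]
wrist_force: [-1.7, -0.5, 4.6]
gripper_width: -0.2
```

Request:
{"op": "apply_moves", "data": {
  "fingers": [1,1,1],
  "offset": [
    [0,0,-0.001],
    [0,0,-0.0015],
    [0,0,-0.0015]
  ],
  "turn": [
    [0,0,0],
    [0,0,0],
    [0,0,0]
  ]
}}

```text
time: 11.92
position: [541.9, -80.9, 126.2]
tcp_rot: [[-0.302, -0.953, 0.002], [-0.953, 0.302, 0.001], [-0.002, -0.002, -1.0]]
wrist_force: [-10.0, 2.0, 27.5]
gripper_width: -0.2
```

Request:
{"op": "apply_moves", "data": {
  "fingers": [1,1,1,1,1,1,1],
  "offset": [
    [0,0,0.008],
    [0,0,0.03],
    [0,0,0.05],
    [0,0,0.05],
    [-0.04,-0.02,0.03],
    [-0.05,-0.02,0],
    [0,0,0]
  ],
  "turn": [
    [0,0,0],
    [0,0,0],
    [0,0,0],
    [0,0,0],
    [0,0,0],
    [0,0,0],
    [0,0,0]
  ]
}}

```text
time: 12.8
position: [448.7, -121.6, 299.0]
tcp_rot: [[-0.301, -0.954, 0.003], [-0.954, 0.301, 0.0], [-0.001, -0.003, -1.0]]
wrist_force: [-0.0, 1.2, 0.4]
gripper_width: -0.3
```

Run:
```python
from h import *
from bench import bot
s,c=wcam(bot,'w5');print(s['time'],s['position'],s['wrist_force'],tilt(c,'blue',(539,108)))
ce=max(blobs(c,'red',100),key=lambda b:b[1])[0];u,v=ce.round().astype(int);o,d=ray(c,ce);print('red',(o+d*c['depth'][v,u]).round(1))
t=dict(bot.camera('top'));np.savez('top1.npz',**t);cv2.imwrite('pics/top1.png',cv2.resize(t['img'][:,:,::-1],(800,600)))
t0=dict(np.load('top0.npz'))
for n,col,a in [('ring','yellow',(250,307)),('ringG','green',(245,281)),('stage','blue',(352,301)),('stageG','green',(360,275)),('shut','red',(456,300)),('shutG','green',(448,275)),('warmG','green',(574,282))]:
    print(n,near(t0,col,a)[0].round(2),near(t,col,a)[0].round(2))
print(tilt(t,'yellow',(531,290)),tilt(t,'blue',(539,108)))
```

```text
12.8 [ 448.73000917 -121.56941435  299.0117021 ] [-0.00444754  1.18929227  0.36281441] (((538.4564819335938, 106.68623352050781), (34.24297332763672, 62.56524658203125), 73.76164245605469), array([-0.162,  0.051, 50.633]))
red [538.9 -82.2  60.8]
ring [160.24 196.4 ] [160.21 196.51]
ringG [156.98 180.31] [156.98 180.31]
stage [224.71 192.78] [224.75 192.65]
stageG [229.89 176.55] [229.95 176.6 ]
shut [291.48 191.34] [291.48 191.34]
shutG [229.89 176.55] [229.95 176.6 ]
warmG [365.88 179.95] [365.88 179.95]
(((531.1487426757812, 290.52923583984375), (62.8510627746582, 35.50193405151367), 13.71332836151123), array([ 0.154,  0.052, 50.55 ])) (((540.0347290039062, 107.34355163574219), (33.662715911865234, 62.17769241333008), 73.50159454345703), array([-1.6500e-01,  4.7000e-02,  5.0938e+01]))
```

View pics/top1.png

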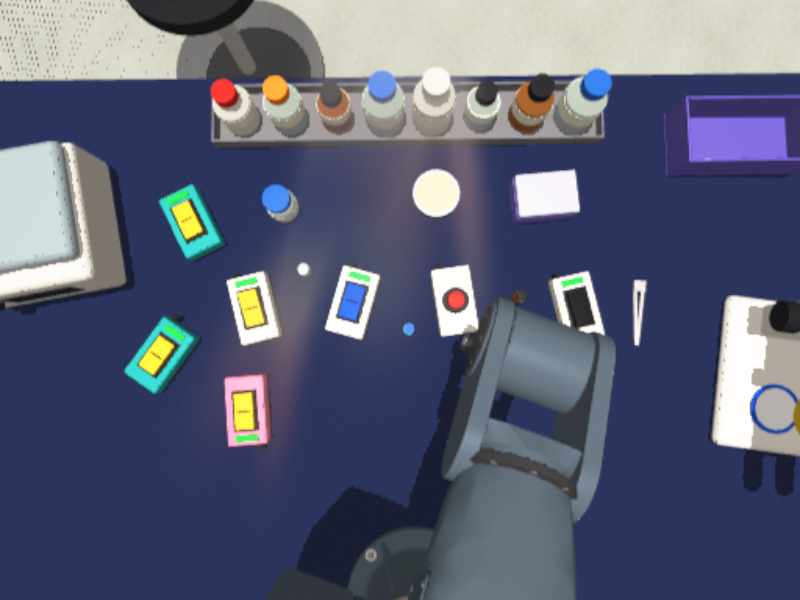

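View pics/w5.png

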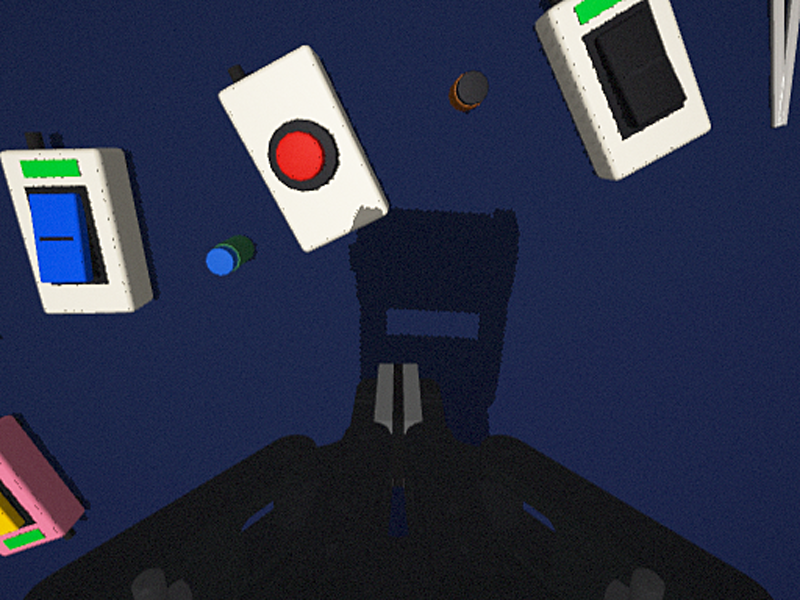

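The pictures show nothing out of place. The yellow rocker at (250,307) is OFF, the blue at (352,301) is ON, and the red button at (456,300) is back up. The boxes, vials, dish and forceps haven't moved, and the arm is clear. Handing in.

```bash
python3 -c "
from bench import bot
print(bot.close_job())"
```

```text
the job is handed in; nothing more can be done
None
```

I did the three presses in the order you asked, with closed fingers, and handed the job in at about 13 s on the robot's clock. It reported no verdict.

| Press | Force at the stop | Check afterwards |
|---|---|---|
| Yellow rocker, OFF end | about 12 N | tilt about 0.16 rad towards OFF, seen in both the wrist and top cameras |
| Blue rocker, ON end | about 17 N | tilt about 0.17 rad towards ON, seen in both cameras |
| Red shutter button | about 27 N | sprang back: its top is at 61 mm, the same as before the press |

- **Boxes:** in the top view, the marks on the ring, base-light and shutter boxes moved by no more than about 0.1 pixel.
- **Warmer and other things:** the warmer box's green stripe did not move. I never touched the black rocker, but I checked it only by eye. The vials, dish, forceps and look-alikes also looked unmoved.
- **Disagreement:** heights worked out from the top and side cameras together came out up to 10 mm low. Depth readings matched the heights in your text. Combining the top and wrist cameras also agreed within about 5 mm, except for the ring box's green stripe, which came out about 15 mm high. I relied on the top and wrist cameras and on the contact forces.

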